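# Repack the row of rivet tins into the parts case in reverse order

### The job

Move the four rivet tins from the aluminium sorting block into the four pockets of the open green case, one to a pocket and in reverse order: the tin that now stands nearest the block's red clip goes into the pocket farthest from the case's red end, the next tin into the next pocket, and so on, so that the tin farthest from the clip ends up beside the red end. Keep the tins upright throughout and leave each standing flat on its pocket floor.

Things in the scene. Friction and masses are not known exactly. Their poses are not given: they have to be found in the camera images.
- tin_blue: Loose steel rivet tin with a blue cap: an upright plain cylinder 36 mm in diameter and 60 mm high (cap = the top 14 mm), about 0.11 kg. Origin at the centre of its underside, z up. At the start it stands on the blue seat.
- tin_yellow: Loose steel rivet tin with a yellow cap: an upright plain cylinder 36 mm in diameter and 60 mm high (cap = the top 14 mm), about 0.11 kg. Origin at the centre of its underside, z up. At the start it stands on the yellow seat.
- tin_white: Loose steel rivet tin with a white cap: an upright plain cylinder 36 mm in diameter and 60 mm high (cap = the top 14 mm), about 0.11 kg. Origin at the centre of its underside, z up. At the start it stands on the white seat.
- tin_black: Loose steel rivet tin with a black cap: an upright plain cylinder 36 mm in diameter and 60 mm high (cap = the top 14 mm), about 0.11 kg. Origin at the centre of its underside, z up. At the start it stands on the black seat.
- seat_blue: Fixed blue seat disc, 52 mm across, 4 mm thick, on the aluminium block (70 x 232 x 20 mm high); its top is 24 mm above the bench. The blue tin starts on it; the seat stays and marks where. Four seats in a straight row, 58 mm pitch, in an order that changes. Origin: centre of its underside; y axis along the row.
- seat_yellow: Fixed yellow seat disc, 52 mm across, 4 mm thick, on the aluminium block (70 x 232 x 20 mm high); its top is 24 mm above the bench. The yellow tin starts on it; the seat stays and marks where. Four seats in a straight row, 58 mm pitch, in an order that changes. Origin: centre of its underside; y axis along the row.
- seat_white: Fixed white seat disc, 52 mm across, 4 mm thick, on the aluminium block (70 x 232 x 20 mm high); its top is 24 mm above the bench. The white tin starts on it; the seat stays and marks where. Four seats in a straight row, 58 mm pitch, in an order that changes. Origin: centre of its underside; y axis along the row.
- seat_black: Fixed black seat disc, 52 mm across, 4 mm thick, on the aluminium block (70 x 232 x 20 mm high); its top is 24 mm above the bench. The black tin starts on it; the seat stays and marks where. Four seats in a straight row, 58 mm pitch, in an order that changes. Origin: centre of its underside; y axis along the row.
- clip_red: Fixed red clip closing one end of the aluminium block's row (70 x 12 x 26 mm high): it marks the first place. It may be at either end; a like grey clip is at the other. Origin at the centre of its underside, in line with the seats: the nearest seat's centre is 35 mm away, then 93, 151 and 209 mm.
- case: Fixed open green case: tray 62 (x) by 236 mm (y), walls 20 mm high, four pockets 54 x 54 mm in a row along y, parted by 14 mm high walls. Pocket centres: x 0, y -87, -29, 29, 87 mm in the case frame; floors 4 mm above the bench. The +y end is painted red. Lid folded flat behind (x 37 to 97 mm, 16 mm high). Origin: centre of the tray's underside, on the bench.
Not all that is in view belongs to the job. What is shaped like the tin_yellow but orange is not meant.

How it is judged:
By the outcome, as a careful person would: the job done as asked, in the order asked, and still so for the second after the job is handed in, with the robot touching nothing.
It also fails if it takes over 88 s, if anything falls off the work surface, if the arm or the gripper's body presses on something with over 40 N, if the wrist force passes 120 N, or if a joint passes its speed limit or range.

### The arm

A 6-joint arm with a two-finger parallel gripper is mounted at the origin on the work surface. World frame = base frame: x ahead of the robot, y to its left, z up, the work surface at z = 0. Lengths are in mm, angles in rad, forces in N, time in s.
With the tool pointing down it reaches from about 275 to 1000 mm from the base axis. Payload 8.4 kg.
Tool frame: the origin (TCP) lies at the very end of the fingers, on their centre line; the grasp point (between the pads) lies 19 mm behind it; z points along the fingers, y is the line along which they close (so a half turn about z gives the same grasp; the last joint's range is limited). The gripper opens to 85 mm and grips with 20 to 120 N. Pads are 22 mm wide; open, the fingers measure 114 mm over their backs; the gripper's body (76 mm by 85 mm) begins 54 mm behind the grasp point. The pads swing forward as they close: fully open they stand 13 mm farther back than shut.
Start: joints at [-0.002, 0.353, 1.633, -0, 1.155, -0.002], TCP at [625.002, -0, 231.281] pointing down, gripper open.
Joint ranges: [-2.63, 2.63], [-0.92, 2.1], [0.06, 2.66], [-1.3, 4.44], [0, 2.69], [-3.02, 3.02]. Speed limits (rad/s): [2.22, 2.22, 2.79, 3.14, 3.14, 3.14].

### API

Orientations are given as a 3x3 rotation matrix whose columns are the frame's x, y, z axes.
In Python, from workcell import * gives the robot as it stands.
- The arm moves only by the tool move_tool, called after ">>>" as name([rows], argument=value, ...), one row to a line, values as JSON. Schema: {"type":"object","properties":{"segments":{"type":"array","items":{"type":"array","items":{"type":"number"},"minItems":6,"maxItems":6},"minItems":1,"maxItems":20},"jaw":{"type":"number"},"grip_n":{"type":"number"},"only":{"type":"string"},"quiet":{"type":"boolean"},"lines":{"type":"string"}},"required":["segments"],"additionalProperties":false}. segments is a list of rows, 1 to 20 of them, each of 6 numbers: dx, dy, dz in normalised numbers (1 is 750 mm), then a rotation vector rx, ry, rz in normalised numbers (1 is 45 degrees); each row is the pose to reach, as a shift and turn from the pose commanded when the call began, along the tool's axes at that moment; what a row does not reach only later rows make up. A row lasts 1/8 s, in which the tool goes at most 62.5 mm and 0.188 rad, less where a joint would pass 70% of its speed; a pose out of reach is approached as far as the arm can. jaw is the finger opening in mm, set as the call begins (left out keeps the last). The fingers move at their own pace and stop on an object; grip_n is the grip in N (left out, the last holds). Time passes only in rows, so rows that do not move let the fingers close. The tool returns the time, the measured TCP pose, the force, the opening and the grip force at its end. only (a regular expression) keeps the lines of the reply that match it, lines (a string "A,B") keeps lines A to B, and quiet returns only ok. Input that does not fit is refused with a message, and nothing moves.
- state(): the state, without advancing time (a new reading comes with each control period).
- snapshot(name): name is "scene" or "side" or "wrist"; returns a dict with "pixels" (384x512x3 uint8, red, green, blue), "range_z" (384x512 float32, mm along the optical axis (not along the pixel's ray), 0 where there is no reading), "K" (3x3 intrinsics, pixels), "rvec" (rotation vector, rad) and "tvec" (3), from world to camera coordinates, as OpenCV has them. Camera axes: x right, y down, z forward; pixel columns grow to the right and rows downward; lengths in mm; the calibration is good to about 2 mm. A picture is of the moment at which its call begins.
- finish_job(): hands the job in; it is judged then, once.
Trained networks look in a picture, given as the dict that the camera call returned (one of the last four; its "shot" number tells which), for a name from the list of things; names that differ only in an ending like _2 or _b are one class to them, and where a whole thing is asked for, a point or a joint stands for the part that bears it (a point fixed in the world has none). Each returns a list of dicts, best first, with "score" (0 to 1); they miss things now and then, are a little off and sometimes report something else, mostly with a low value. They report only what shows in the picture. A call takes as long as a camera call. They do not tell look-alikes from the thing itself.
- boxes_of(picture, target): "point" ([x, y, z] in mm, in world coordinates, good to about 4 mm: the middle of the surface that is visible of it).
- trace(picture, target): "region" (384x512 bool, what is visible of it).
- tip_of(picture, target): "point" ([x, y, z] in mm, in world coordinates, good to about 4 mm: a listed point, or the origin of a listed thing).
The state is a dict: "t": time; "joint_pos": joint angles; "qd": joint speeds; "joint_torque": joint torques, N m; "tool_pos": TCP position; "ee_rot": TCP orientation; "contact_force": force on the tool from outside, world axes, zero at the start; "torque": the same for the moment, N m; "grip_width": finger opening in mm; "grasp_force": force on a finger pad.
Only numpy, scipy, OpenCV 4.12 (cv2) and the standard library are available. Lean on these libraries where they do the work, as an engineer would, in place of code of your own. Each camera call takes 0.05 s, during which the arm holds its last target. There are 200 camera calls.

## Working session

There is one attempt and no reset: what is moved stays moved. The work goes in short steps, Python scripts to look and compute and a tool call to move; the robot and the scene stay as the last step left them, time stands still between calls to the robot, and variables do not carry over. Pictures are saved under pics/ and viewed, at most 14 in all, crops included, and the job is handed in when it is done.

```bash
mkdir -p pics; cat > h.py <<'E'
from workcell import *
import numpy as np, cv2
def save(p,n): cv2.imwrite(f'pics/{n}.png',cv2.cvtColor(p['pixels'],cv2.COLOR_RGB2BGR))
def proj(p,X):
    return cv2.projectPoints(np.array(X,float).reshape(-1,1,3),np.array(p['rvec']),np.array(p['tvec']),np.array(p['K']),None)[0].reshape(-1,2)
def cloud(p):
    K=np.array(p['K']);R=cv2.Rodrigues(np.array(p['rvec'],float))[0];t=np.array(p['tvec'],float).ravel()
    z=p['range_z'];v,u=np.indices(z.shape)
    c=np.stack([(u-K[0,2])/K[0,0]*z,(v-K[1,2])/K[1,1]*z,z],-1)
    return (c-t)@R
E
python3 - <<'E'
from h import *
N=['tin_blue','tin_yellow','tin_white','tin_black','seat_blue','seat_yellow','seat_white','seat_black','clip_red','case']
print(state()['ee_rot'])
for c in ['scene','side']:
    p=snapshot(c);save(p,c+'0')
    for n in N:
        print(c,n,[(np.round(d['point']).tolist(),round(d['score'],2)) for d in tip_of(p,n)[:3]])
E
```

```text
[[-3.91705342e-05  9.99999080e-01 -1.35566326e-03]
 [ 9.99999999e-01  3.91806805e-05  7.45780234e-06]
 [ 7.51091129e-06 -1.35566297e-03 -9.99999081e-01]]
scene tin_blue [([506.0, -293.0, 28.0], 0.75)]
scene tin_yellow [([495.0, -234.0, 24.0], 0.74), ([606.0, -283.0, 1.0], 0.56)]
scene tin_white [([496.0, -181.0, 28.0], 0.75), ([481.0, -88.0, -2.0], 0.56)]
scene tin_black [([484.0, -127.0, 26.0], 0.85), ([570.0, 178.0, -3.0], 0.66)]
scene seat_blue [([506.0, -300.0, 17.0], 0.73)]
scene seat_yellow [([498.0, -239.0, 20.0], 0.72), ([487.0, -126.0, 22.0], 0.49)]
scene seat_white [([491.0, -184.0, 20.0], 0.47)]
scene seat_black [([488.0, -127.0, 20.0], 0.57)]
scene clip_red [([480.0, -89.0, -3.0], 0.53)]
scene case [([572.0, 179.0, 1.0], 0.91)]
side tin_blue [([506.0, -302.0, 22.0], 0.72), ([567.0, 175.0, 1.0], 0.43)]
side tin_yellow [([605.0, -282.0, -1.0], 0.95), ([497.0, -236.0, 22.0], 0.9), ([484.0, -185.0, 19.0], 0.63)]
side tin_white [([496.0, -184.0, 26.0], 0.76)]
side tin_black [([484.0, -121.0, 24.0], 0.85)]
side seat_blue [([500.0, -295.0, 20.0], 0.61)]
side seat_yellow [([497.0, -241.0, 20.0], 0.61)]
side seat_white [([488.0, -184.0, 18.0], 0.65), ([482.0, -87.0, 4.0], 0.28)]
side seat_black [([482.0, -124.0, 21.0], 0.63)]
side clip_red [([484.0, -87.0, 2.0], 0.45)]
side case [([570.0, 174.0, 3.0], 0.81), ([495.0, -183.0, 25.0], 0.6)]
```

View pics/scene0.png

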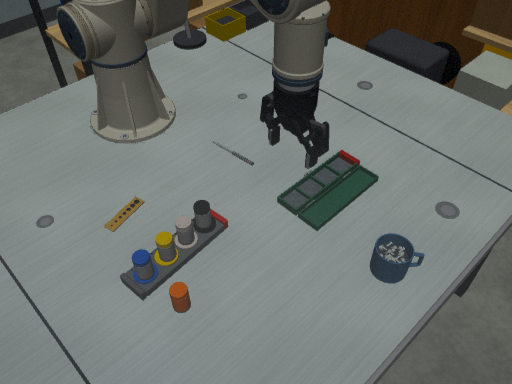

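View pics/side0.png

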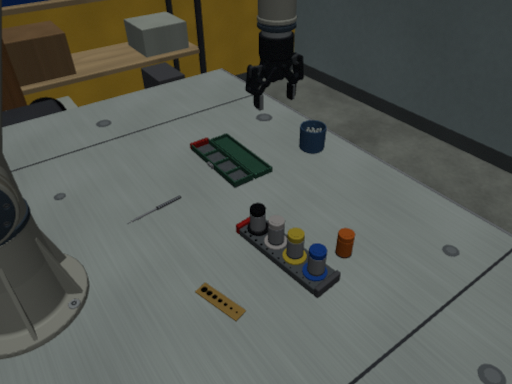

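```bash
python3 - <<'E'
from h import *
ps={c:snapshot(c) for c in ['scene','side']}
for c,p in ps.items():
    P=cloud(p);hsv=cv2.cvtColor(p['pixels'],cv2.COLOR_RGB2HSV);h,s,v=[hsv[...,i].astype(int) for i in range(3)]
    ok=p['range_z']>0
    for n in ['blue','yellow','white','black']:
        d=[d for d in trace(p,'tin_'+n)]
        for q in d[:3]:
            m=np.array(q['region'])&ok; X=P[m]
            X=X[(X[:,1]<-90)&(X[:,0]<560)]
            if len(X)<20: continue
            top=np.percentile(X[:,2],90); T=X[(X[:,2]>top-4)]
            print(c,n,round(q['score'],2),len(X),'top z',top.round(1),'topcentre',((T.min(0)+T.max(0))/2)[:2].round(1),'rng',np.ptp(T,0)[:2].round(), 'minz',X[:,2].min().round())
    red=ok&((h<6)|(h>174))&(s>150)&(v>90)
    for nm,sel in [('redclip',(P[...,1]<-50)&(P[...,1]>-130)),('redend',(P[...,1]>100)&(P[...,0]<700))]:
        X=P[red&sel&(P[...,2]<45)&(P[...,0]>350)]; print(c,nm,len(X),np.median(X,0).round(1) if len(X) else '')
    g=ok&(h>60)&(h<95)&(s>90)&(P[...,1]>0)&(P[...,2]<40)&(P[...,2]>8)&(P[...,0]>400)&(P[...,0]<800)
    X=P[g]; print(c,'green',len(X),cv2.minAreaRect(X[:,:2].astype(np.float32)),'z pct',np.percentile(X[:,2],[5,50,95]).round(1))
    d=trace(p,'case')[0]['region']; m=np.array(d)&ok; X=P[m]; 
    for lo,hi in [(12,30)]:
        Y=X[(X[:,2]>lo)&(X[:,2]<hi)]; print(c,'case trace',len(Y),cv2.minAreaRect(Y[:,:2].astype(np.float32)))
E
```

```text
scene blue 0.91 499 top z 85.4 topcentre [ 506.1 -298.9] rng [34. 33.] minz -0.0
scene yellow 0.71 458 top z 85.4 topcentre [ 500.9 -237.5] rng [33. 34.] minz 18.0
scene white 0.63 453 top z 85.6 topcentre [ 491.9 -182.1] rng [35. 35.] minz -2.0
scene white 0.6 500 top z 85.5 topcentre [ 506.1 -297.8] rng [34. 34.] minz 22.0
scene white 0.17 156 top z 27.2 topcentre [ 494.4 -182.6] rng [42. 50.] minz 18.0
scene black 0.64 440 top z 85.3 topcentre [ 484.2 -125. ] rng [37. 35.] minz -1.0
scene redclip 71 [493.  -90.2  26.1]
scene redend 68 [569.1 294.8  19.8]
scene green 439 ((602.2694702148438, 174.58627319335938), (128.69981384277344, 236.97227478027344), 0.526853621006012) z pct [ 9.9 16.8 22.3]
scene case trace 1056 ((598.3630981445312, 178.37098693847656), (136.68060302734375, 246.3740997314453), 0.19955088198184967)
side blue 0.78 548 top z 84.6 topcentre [ 504.1 -296.7] rng [36. 35.] minz 24.0
side yellow 0.96 493 top z 84.6 topcentre [ 499.3 -236.2] rng [35. 35.] minz 24.0
side white 0.89 462 top z 84.8 topcentre [ 490.8 -181.3] rng [32. 33.] minz 24.0
side black 0.93 440 top z 84.8 topcentre [ 483.8 -124.3] rng [35. 34.] minz 21.0
side redclip 41 [465.1 -91.3  25.9]
side redend 12 [558.  295.3  20.3]
side green 714 ((601.42431640625, 175.50881958007812), (240.29934692382812, 129.64151000976562), 89.85880279541016) z pct [ 8.6 14.3 20.9]
side case trace 752 ((599.219482421875, 179.98350524902344), (248.69107055664062, 139.399169921875), 89.43923950195312)
```

Units first: shifts go in shares of 750 mm and turns go in shares of 45 degrees. So 180 mm / 750 = 0.24, 120 mm / 750 = 0.16.

>>> move_tool([
  [0.08,-0.02,-0.0467,0,0,0],
  [0.16,-0.04,-0.0933,0,0,0],
  [0.24,-0.0667,-0.1467,0,0,0],
  [0.24,-0.0667,-0.1467,0,0,0],
  [0.24,-0.0667,-0.1467,0,0,0],
], jaw=85)

```text
t: 2.33
tool_pos: [575.1, 181.8, 342.8]
ee_rot: [[-0.003, 1.0, 0.003], [1.0, 0.003, 0.001], [0.001, 0.003, -1.0]]
contact_force: [0.6, -0.8, -0.5]
grip_width: 85.1
grasp_force: 0.0
```

```bash
python3 - <<'E'
from h import *
p=snapshot('wrist');save(p,'w1');P=cloud(p)
C=(-cv2.Rodrigues(np.array(p['rvec'],float))[0].T@np.array(p['tvec']).ravel());print('cam',C.round())
hsv=cv2.cvtColor(p['pixels'],cv2.COLOR_RGB2HSV);h,s,v=[hsv[...,i].astype(int) for i in range(3)]
red=((h<6)|(h>174))&(s>150)&(v>80)&(P[...,2]>14)&(P[...,2]<30)&(P[...,0]<720)
g=(h>55)&(h<100)&(s>70)&(P[...,2]>8)&(P[...,2]<30)
for m in (red,g,red|g):
    X=P[m];print(len(X),cv2.minAreaRect(X[:,:2].astype(np.float32)),np.percentile(X,[1,99],0).round(1).tolist())
E
```

```text
cam [575. 253. 486.]
674 ((526.9918823242188, 102.72003173828125), (418.7972717285156, 66.16380310058594), 76.930908203125) [[450.6, -98.3, 16.2], [596.5, 301.6, 26.8]]
1641 ((556.8550415039062, 103.97808837890625), (389.4507141113281, 322.65228271484375), 34.885345458984375) [[539.0, 59.8, 8.6], [663.9, 291.7, 21.7]]
2315 ((551.03857421875, 106.52696228027344), (396.07763671875, 333.48724365234375), 34.885345458984375) [[455.8, -94.4, 8.7], [663.8, 301.4, 26.6]]
```

View pics/w1.png

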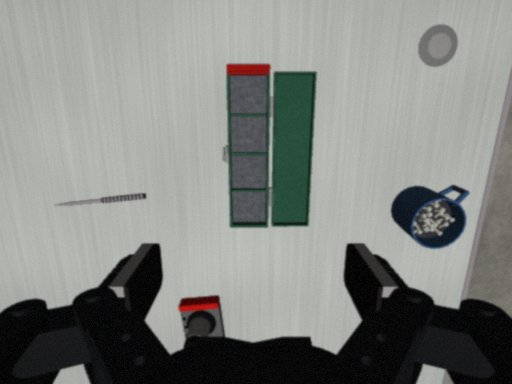

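The wrist view shows the case's red end at (248,70), with the pockets at about (249,94), (249,133), (249,171) and (248,208). The clip and black tin are at (200,310).

```bash
python3 - <<'E'
from h import *
p=snapshot('wrist');P=cloud(p)
px=p['pixels'].astype(int);m=np.zeros(px.shape[:2],bool);m[60:235,222:275]=True
hsv=cv2.cvtColor(p['pixels'],cv2.COLOR_RGB2HSV)
g=(m&(hsv[...,1]<70)&(hsv[...,2]<130)).astype(np.uint8);g=cv2.erode(g,np.ones((2,2)))
n,l,st,ce=cv2.connectedComponentsWithStats(g)
K=np.array(p['K']);R=cv2.Rodrigues(np.array(p['rvec'],float))[0];t=np.array(p['tvec'],float).ravel();C=-R.T@t
def at(u,v,z):
    d=R.T@np.linalg.inv(K)@np.array([u,v,1]);return (C+d*(z-C[2])/d[2])
for i in range(1,n):
    if st[i,4]>150:
        x,y,w,h=st[i,:4]; print(ce[i].round(1),st[i],np.median(P[l==i],0).round(1), at(*ce[i],4).round(1))
red=m&((hsv[...,0]<6)|(hsv[...,0]>174))&(hsv[...,1]>150)
v,u=np.nonzero(red);print('red',u.min(),u.max(),v.min(),v.max(),np.median(P[red],0).round(1),at(u.mean(),v.min(),20).round(1),at(u.min(),v.mean(),20).round(1),at(u.max(),v.mean(),20).round(1))
gr=m&(hsv[...,0]>55)&(hsv[...,0]<100)&(hsv[...,1]>70)
for r in (90,110,130,150,170,190,210,225):
    u=np.nonzero(gr[r,:273])[0]; print(r,u.min(),u.max(),at(u.min()-.5,r,20).round(1)[:2],at(u[u<273].max()+.5,r,20).round(1)[:2])
v=np.nonzero(gr[:,248])[0];print(at(248,v.max()+.5,20).round(1))
E
```

```text
[249.   93.3] [ 231   75   37   38 1392] [569.2 262.8   4.2] [569.2 262.5   4. ]
[249.  133.5] [ 232  116   35   36 1250] [569.2 204.7   4.1] [569.1 204.1   4. ]
[249.5 171.4] [ 233  155   34   33 1093] [570.6 145.4   4. ] [569.9 145.    4. ]
[249.6 206.3] [233 192  34  30 977] [570.6  87.2   3.9] [570.   86.7   4. ]
red 227 269 63 73 [569.4 295.8  19.9] [568.5 302.3  20. ] [538.8 295.8  20. ] [597.3 295.9  20. ]
90 228 269 [538.9 266.6] [598.5 266.7]
110 228 269 [538.3 239.1] [599.  239.2]
130 229 268 [539.2 210.7] [598.  210.8]
150 229 268 [538.6 181.2] [598.5 181.3]
170 230 268 [539.5 150.6] [599.  150.7]
190 230 268 [538.9 118.9] [599.5 119. ]
210 231 267 [539.9  86. ] [598.4  86.1]
225 231 267 [539.4  60.5] [598.8  60.6]
[567.5  59.7  20. ]
```

Scaled: -305 mm / 750 = -0.4067, -150 mm / 750 = -0.2.

>>> move_tool([
  [-0.0667,-0.02,0.04,0,0,0],
  [-0.1333,-0.04,0.08,0,0,0],
  [-0.2,-0.06,0.1267,0,0,0],
  [-0.2667,-0.08,0.1667,0,0,0],
  [-0.3333,-0.1,0.2133,0,0,0],
  [-0.4067,-0.1213,0.2533,0,0,0],
  [-0.4067,-0.1213,0.2533,0,0,0],
  [-0.4067,-0.1213,0.2533,0,0,0],
], jaw=85, grip_n=35)

```text
t: 3.42
tool_pos: [483.5, -125.9, 150.8]
ee_rot: [[0.002, 1.0, -0.001], [1.0, -0.002, 0.0], [0.0, -0.001, -1.0]]
contact_force: [0.1, -0.3, 0.5]
grip_width: 85.0
grasp_force: 0.0
```

```bash
python3 - <<'E'
from h import *
s=state();print(s['tool_pos'],s['joint_pos'])
p=snapshot('wrist');save(p,'w2');P=cloud(p)
for n in ['tin_black','tin_white']:
  for q in trace(p,n)[:2]:
    X=P[np.array(q['region'])&(p['range_z']>0)]
    T=X[X[:,2]>80]
    if len(T): print(n,q['score'],T.mean(0).round(1),((T.min(0)+T.max(0))/2).round(1),np.ptp(T,0))
E
```

```text
[ 483.46622665 -125.88005252  150.76703049] [-2.57784023e-01  2.59386594e-01  1.97239897e+00  1.23660812e-04
  9.10997486e-01 -2.55374419e-01]
tin_black 0.81 [ 483.  -123.4   84.2] [ 483.2 -124.    83.3] [35.10949212 34.82278538  6.46880355]
tin_white 0.76 [ 490.9 -179.5   84. ] [ 491.  -180.8   83.1] [35.27303357 35.36917737  6.12014147]
```

View pics/w2.png

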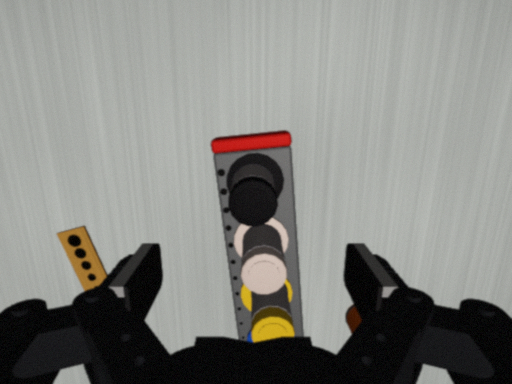

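The black tin's cap is at (254,200), next to the red clip at (252,143), and the measurements agree. I'll descend and grip.

Scaled: 105 mm / 750 = 0.14, 85 mm / 750 = 0.1133.

>>> move_tool([
  [0,0.0013,0.0667,0,0,0],
  [0,0.0013,0.1133,0,0,0],
  [0,0.0013,0.14,0,0,0],
  [0,0.0013,0.14,0,0,0],
], jaw=85)

```text
t: 4.08
tool_pos: [484.6, -123.9, 45.5]
ee_rot: [[-0.002, 1.0, -0.002], [1.0, 0.002, 0.001], [0.001, -0.002, -1.0]]
contact_force: [-0.7, 0.1, 0.3]
grip_width: 84.9
grasp_force: 0.0
```

>>> move_tool([
  [0,0,0,0,0,0],
  [0,0,0,0,0,0],
  [0,0,0,0,0,0],
  [0,0,0,0,0,0],
  [0,0,0,0,0,0],
  [0,0,0,0,0,0],
], jaw=20, grip_n=40)

```text
t: 4.82
tool_pos: [485.6, -125.1, 47.3]
ee_rot: [[0.0, 1.0, 0.001], [1.0, -0.0, -0.0], [-0.0, 0.001, -1.0]]
contact_force: [-1.6, -0.1, 7.8]
grip_width: 34.9
grasp_force: 39.2
```

Scaled: 214 mm / 750 = 0.2853, 180 mm / 750 = 0.24.

>>> move_tool([
  [0,0,-0.0533,0,0,0],
  [0,0,-0.12,0,0,0],
  [0.0533,0.02,-0.1467,0,0,0],
  [0.1133,0.0467,-0.16,0,0,0],
  [0.18,0.0733,-0.16,0,0,0],
  [0.24,0.096,-0.16,0,0,0],
  [0.2853,0.1133,-0.1467,0,0,0],
  [0.2853,0.1133,-0.1067,0,0,0],
  [0.2853,0.1133,-0.1067,0,0,0],
  [0.2853,0.1133,-0.1067,0,0,0],
], grip_n=40)

```text
t: 6.08
tool_pos: [570.2, 88.7, 127.1]
ee_rot: [[0.0, 1.0, 0.0], [1.0, -0.0, 0.0], [0.0, 0.0, -1.0]]
contact_force: [0.3, 0.2, -1.9]
grip_width: 35.0
grasp_force: 40.4
```

```bash
python3 - <<'E'
from h import *
s=state();print(s['tool_pos'],s['grip_width'],s['grasp_force'])
p=snapshot('wrist');save(p,'w3');P=cloud(p)
p2=snapshot('scene')
for pp in (p,p2):
  P=cloud(pp)
  for q in trace(pp,'tin_black')[:2]:
    X=P[np.array(q['region'])&(pp['range_z']>0)]; X=X[X[:,2]>30]
    if len(X):print(len(X),np.percentile(X,[3,50,97],0).round(1).tolist())
E
```

```text
[570.15882737  88.67408386 127.07464952] 34.98037186846934 40.36802262067795
8608 [[554.8, 75.5, 112.1], [569.9, 97.4, 163.5], [585.2, 106.6, 165.1]]
319 [[558.1, 69.9, 109.1], [575.7, 75.4, 145.5], [587.7, 92.2, 166.5]]
```

View pics/w3.png

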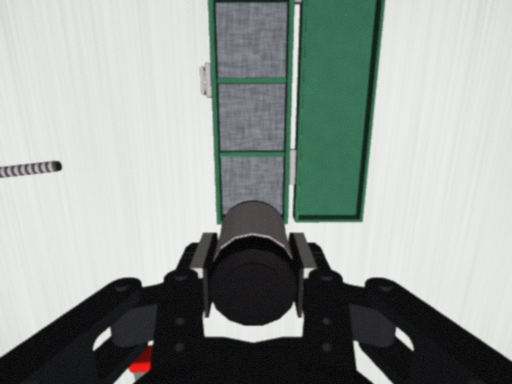

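The tin hangs upright at (252,270), in line with the last pocket at (252,190). I'll lower it.

Scaled: 99 mm / 750 = 0.132, 97 mm / 750 = 0.1293.

>>> move_tool([
  [0,0,0.0667,0,0,0],
  [0,0,0.1133,0,0,0],
  [0,0,0.1293,0,0,0],
  [0,0,0.132,0,0,0],
  [0,0,0.132,0,0,0],
])

```text
t: 6.9
tool_pos: [571.1, 89.1, 28.5]
ee_rot: [[0.0, 1.0, 0.002], [1.0, -0.0, 0.0], [0.0, 0.002, -1.0]]
contact_force: [-0.8, -0.2, -0.9]
grip_width: 35.2
grasp_force: 40.7
```

```bash
python3 - <<'E'
from h import *
p=snapshot('side');save(p,'s1')
E
```

```text
(no output)
```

View pics/s1.png

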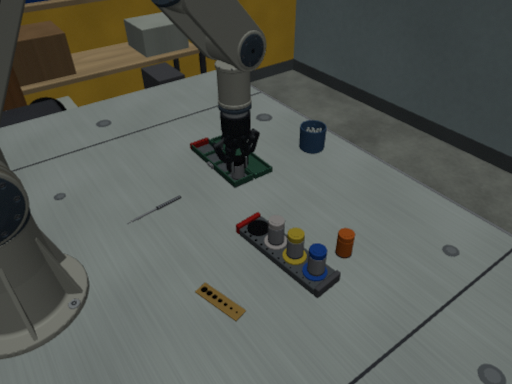

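The tin sits over the last pocket at about (239,170). I'll lower it until it touches, then release.

Scaled: 1.5 mm / 750 = 0.002, 1 mm / 750 = 0.0013.

>>> move_tool([
  [0,0,0.0013,0,0,0],
  [0,0,0.002,0,0,0],
  [0,0,0.002,0,0,0],
])

```text
t: 7.32
tool_pos: [570.9, 89.1, 27.2]
ee_rot: [[-0.0, 1.0, 0.002], [1.0, 0.0, 0.0], [0.0, 0.002, -1.0]]
contact_force: [-1.3, -0.0, 9.3]
grip_width: 35.1
grasp_force: 41.8
```

Scaled: -100 mm / 750 = -0.1333, -50 mm / 750 = -0.0667.

>>> move_tool([
  [0,0,0,0,0,0],
  [0,0,0,0,0,0],
  [0,0,0,0,0,0],
  [0,0,-0.0133,0,0,0],
  [0,0,-0.0667,0,0,0],
  [0,0,-0.1333,0,0,0],
], jaw=70)

```text
t: 8.07
tool_pos: [569.2, 88.9, 126.6]
ee_rot: [[0.0, 1.0, -0.002], [1.0, -0.0, -0.0], [-0.0, -0.002, -1.0]]
contact_force: [-0.0, 0.6, 0.2]
grip_width: 70.0
grasp_force: 0.0
```

>>> move_tool([
  [-0.0667,-0.02,-0.0267,0,0,0],
  [-0.1333,-0.04,-0.0267,0,0,0],
  [-0.2067,-0.06,-0.0267,0,0,0],
  [-0.28,-0.0827,-0.0267,0,0,0],
  [-0.36,-0.1053,-0.0133,0,0,0],
  [-0.36,-0.1053,0,0,0,0],
  [-0.36,-0.1053,0,0,0,0],
], jaw=85)

```text
t: 8.95
tool_pos: [490.5, -180.8, 125.5]
ee_rot: [[0.001, 1.0, -0.001], [1.0, -0.001, 0.001], [0.001, -0.001, -1.0]]
contact_force: [0.1, 0.7, -0.6]
grip_width: 85.0
grasp_force: 0.0
```

```bash
python3 - <<'E'
from h import *
for c in ('side','wrist'):
  p=snapshot(c);P=cloud(p)
  if c=='side': save(p,'s2')
  for n in ('tin_white','tin_black'):
   for q in trace(p,n)[:2]:
    X=P[np.array(q['region'])&(p['range_z']>0)]; T=X[X[:,2]>np.percentile(X[:,2],90)-4]
    print(c,n,len(X),((T.min(0)+T.max(0))/2).round(1),np.ptp(T,0).round(),T[:,2].max().round(1))
E
```

```text
side tin_white 486 [ 491.9 -181.8   84.3] [34. 36.  7.] 87.6
side tin_black 318 [506.3 -28.8 143.4] [168. 277. 165.] 225.9
wrist tin_white 3185 [ 491.1 -181.1   83.7] [35. 35.  5.] 86.4
wrist tin_white 259 [ 501.8 -299.9   23.6] [51. 29.  4.] 25.8
```

View pics/s2.png

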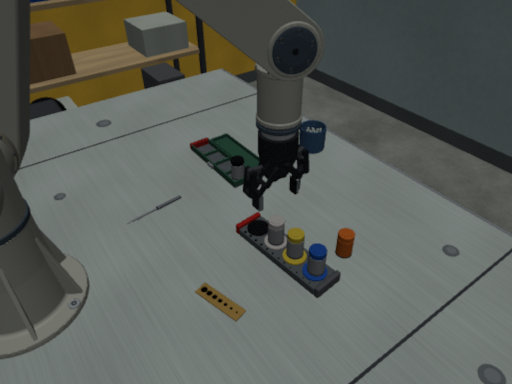

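The black tin stands upright in the last pocket at (238,167). Next is the white tin.

Scaled: 79.5 mm / 750 = 0.106, 70 mm / 750 = 0.0933.

>>> move_tool([
  [0,0,0.0533,0,0,0],
  [0,0,0.0933,0,0,0],
  [0,0,0.106,0,0,0],
  [0,0,0.106,0,0,0],
], jaw=85)

```text
t: 9.75
tool_pos: [491.1, -180.7, 46.3]
ee_rot: [[-0.001, 1.0, -0.001], [1.0, 0.001, 0.0], [0.0, -0.001, -1.0]]
contact_force: [0.4, 0.7, 0.5]
grip_width: 85.0
grasp_force: 0.0
```

>>> move_tool([
  [0,0,0,0,0,0],
  [0,0,0,0,0,0],
  [0,0,0,0,0,0],
  [0,0,0,0,0,0],
  [0,0,0,0,0,0],
], jaw=20, grip_n=40)

```text
t: 10.38
tool_pos: [491.5, -181.2, 47.2]
ee_rot: [[0.0, 1.0, 0.001], [1.0, -0.0, -0.0], [-0.0, 0.001, -1.0]]
contact_force: [-1.3, 1.0, 6.0]
grip_width: 34.9
grasp_force: 39.3
```

Scaled: 328 mm / 750 = 0.4373, -110 mm / 750 = -0.1467.

>>> move_tool([
  [0,0,-0.0533,0,0,0],
  [0,0,-0.12,0,0,0],
  [0.06,0.0147,-0.1467,0,0,0],
  [0.1267,0.0307,-0.1533,0,0,0],
  [0.2,0.048,-0.1533,0,0,0],
  [0.2733,0.0653,-0.1533,0,0,0],
  [0.3467,0.0827,-0.1533,0,0,0],
  [0.4067,0.0987,-0.1533,0,0,0],
  [0.4373,0.1053,-0.1333,0,0,0],
  [0.4373,0.1053,-0.0933,0,0,0],
  [0.4373,0.1053,-0.04,0,0,0],
  [0.4373,0.1053,0,0,0,0],
  [0.4373,0.1053,0.02,0,0,0],
  [0.4373,0.1053,0.0253,0,0,0],
  [0.4373,0.1053,0.0273,0,0,0],
  [0.4373,0.1053,0.0273,0,0,0],
], grip_n=40)

```text
t: 12.38
tool_pos: [568.5, 146.1, 27.2]
ee_rot: [[0.0, 1.0, -0.003], [1.0, -0.0, -0.001], [-0.001, -0.003, -1.0]]
contact_force: [-9.8, -3.1, 14.5]
grip_width: 35.1
grasp_force: 41.8
```

```bash
python3 - <<'E'
from h import *
s=state();print(s['contact_force'],s['torque'],s['tool_pos'])
p=snapshot('scene');q=snapshot('side')
a=cv2.resize(p['pixels'][120:240,260:400],None,fx=2.8,fy=4,interpolation=2);b=cv2.resize(q['pixels'][110:200,170:310],None,fx=2.8,fy=4.0,interpolation=2)
b=cv2.resize(b,(a.shape[1],a.shape[0]));save({'pixels':np.hstack([a,b])},'c1');print(a.shape)
E
```

```text
[-9.79362758 -3.11679545 14.54585068] [-0.54616659  1.66010188 -0.01228043] [568.52751767 146.11154757  27.18165649]
(480, 392, 3)
```

View pics/c1.png

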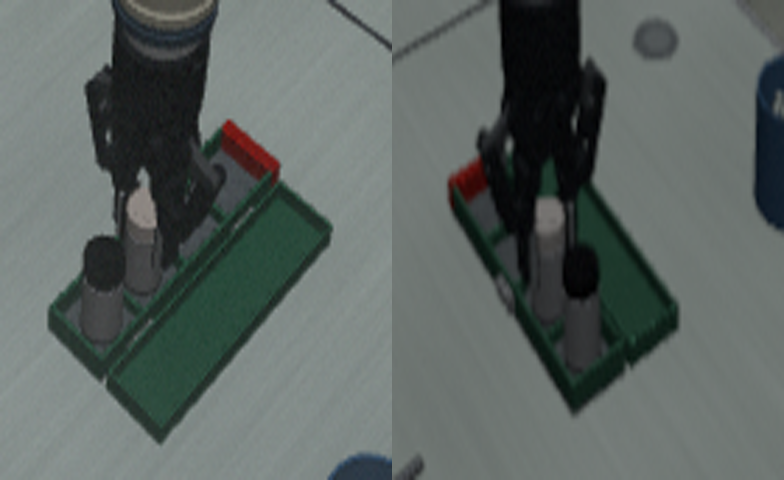

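White at (143,235) is seated in the pocket next to black at (103,285). The side force is just rubbing on the pocket floor, so I'll release and go for yellow.

Scaled: -100 mm / 750 = -0.1333, -50 mm / 750 = -0.0667.

>>> move_tool([
  [0,0,0,0,0,0],
  [0,0,0,0,0,0],
  [0,0,0,0,0,0],
  [0,0,-0.0133,0,0,0],
  [0,0,-0.0667,0,0,0],
  [0,0,-0.1333,0,0,0],
], jaw=70)

```text
t: 13.22
tool_pos: [569.3, 146.9, 126.6]
ee_rot: [[-0.0, 1.0, -0.002], [1.0, 0.0, -0.0], [-0.0, -0.002, -1.0]]
contact_force: [1.0, -0.5, -0.6]
grip_width: 69.9
grasp_force: 0.0
```

>>> move_tool([
  [-0.0667,-0.0107,-0.0267,0,0,0],
  [-0.14,-0.024,-0.0267,0,0,0],
  [-0.2133,-0.0373,-0.0267,0,0,0],
  [-0.2867,-0.0507,-0.0267,0,0,0],
  [-0.36,-0.064,-0.0267,0,0,0],
  [-0.4333,-0.0773,-0.0267,0,0,0],
  [-0.512,-0.0933,-0.0133,0,0,0],
  [-0.512,-0.0933,0,0,0,0],
  [-0.512,-0.0933,0,0,0,0],
], jaw=85)

```text
t: 14.35
tool_pos: [499.4, -236.6, 125.4]
ee_rot: [[0.001, 1.0, -0.001], [1.0, -0.001, 0.001], [0.001, -0.001, -1.0]]
contact_force: [0.5, -0.5, -0.0]
grip_width: 85.0
grasp_force: 0.0
```

```bash
python3 - <<'E'
from h import *
for c in ('side','wrist'):
  p=snapshot(c);P=cloud(p)
  for n in ('tin_yellow','tin_white','tin_black'):
   for q in trace(p,n)[:2]:
    X=P[np.array(q['region'])&(p['range_z']>0)]; T=X[X[:,2]>np.percentile(X[:,2],90)-4]
    print(c,n,len(X),((T.min(0)+T.max(0))/2).round(1),np.ptp(T,0).round(),T[:,2].max().round(1))
E
```

```text
side tin_yellow 465 [ 602.7 -282.1   59.7] [35. 34.  6.] 62.6
side tin_yellow 480 [ 499.  -236.5   83.9] [36. 35.  6.] 86.9
side tin_white 272 [569.1 132.2  64.6] [36. 61.  6.] 67.8
side tin_black 275 [572.6  88.8  64.4] [36. 34.  7.] 67.7
wrist tin_yellow 3052 [ 499.1 -236.6   83.8] [34. 35.  5.] 86.4
wrist tin_yellow 1952 [ 604.2 -279.3   59.3] [31. 29.  6.] 62.1
wrist tin_black 3090 [ 498.8 -236.4   83.8] [34. 35.  5.] 86.4
```

Scaled: 79.5 mm / 750 = 0.106, 70 mm / 750 = 0.0933.

>>> move_tool([
  [0,0,0.0533,0,0,0],
  [0,0,0.0933,0,0,0],
  [0,0,0.106,0,0,0],
  [0,0,0.106,0,0,0],
], jaw=85)

```text
t: 15.25
tool_pos: [500.0, -236.8, 46.2]
ee_rot: [[-0.0, 1.0, -0.001], [1.0, 0.0, 0.0], [0.0, -0.001, -1.0]]
contact_force: [0.4, 0.5, 0.6]
grip_width: 85.2
grasp_force: 0.0
```

>>> move_tool([
  [0,0,0,0,0,0],
  [0,0,0,0,0,0],
  [0,0,0,0,0,0],
  [0,0,0,0,0,0],
  [0,0,0,0,0,0],
], jaw=20, grip_n=40)

```text
t: 15.88
tool_pos: [500.4, -237.2, 47.2]
ee_rot: [[0.0, 1.0, 0.001], [1.0, -0.0, -0.0], [-0.0, 0.001, -1.0]]
contact_force: [-1.2, -0.0, 6.1]
grip_width: 35.1
grasp_force: 39.4
```

>>> move_tool([
  [0,0,-0.0533,0,0,0],
  [0,0,-0.12,0,0,0],
  [0.06,0.0093,-0.1467,0,0,0],
  [0.1267,0.02,-0.1533,0,0,0],
  [0.2,0.032,-0.1533,0,0,0],
  [0.2733,0.044,-0.1533,0,0,0],
  [0.3467,0.056,-0.1533,0,0,0],
  [0.42,0.0667,-0.1533,0,0,0],
  [0.4933,0.0773,-0.1533,0,0,0],
  [0.5533,0.088,-0.1533,0,0,0],
  [0.5893,0.0933,-0.1333,0,0,0],
  [0.5893,0.0933,-0.0933,0,0,0],
  [0.5893,0.0933,-0.04,0,0,0],
  [0.5893,0.0933,0,0,0,0],
  [0.5893,0.0933,0.02,0,0,0],
  [0.5893,0.0933,0.0253,0,0,0],
  [0.5893,0.0933,0.0273,0,0,0],
  [0.5893,0.0933,0.0273,0,0,0],
], grip_n=40)

```text
t: 18.12
tool_pos: [570.8, 205.2, 27.3]
ee_rot: [[0.0, 1.0, 0.002], [1.0, -0.0, 0.001], [0.001, 0.002, -1.0]]
contact_force: [-0.4, 1.0, -0.4]
grip_width: 34.9
grasp_force: 40.3
```

Scaled: 0.8 mm / 750 = 0.0011.

>>> move_tool([
  [0,0,0.0011,0,0,0],
  [0,0,0.0011,0,0,0],
])

```text
t: 18.38
tool_pos: [570.9, 205.3, 27.1]
ee_rot: [[0.0, 1.0, 0.002], [1.0, -0.0, 0.001], [0.001, 0.002, -1.0]]
contact_force: [-3.9, -2.6, 12.9]
grip_width: 34.9
grasp_force: 41.8
```

Scaled: -100 mm / 750 = -0.1333, -50 mm / 750 = -0.0667.

>>> move_tool([
  [0,0,0,0,0,0],
  [0,0,0,0,0,0],
  [0,0,0,0,0,0],
  [0,0,-0.0133,0,0,0],
  [0,0,-0.0667,0,0,0],
  [0,0,-0.1333,0,0,0],
], jaw=70)

```text
t: 19.12
tool_pos: [569.3, 204.8, 125.7]
ee_rot: [[0.0, 1.0, -0.002], [1.0, -0.0, -0.001], [-0.001, -0.002, -1.0]]
contact_force: [0.4, 1.1, 1.2]
grip_width: 70.1
grasp_force: 0.0
```

>>> move_tool([
  [-0.0667,-0.008,-0.0267,0,0,0],
  [-0.14,-0.0173,-0.0267,0,0,0],
  [-0.2133,-0.0267,-0.0267,0,0,0],
  [-0.2867,-0.036,-0.0267,0,0,0],
  [-0.36,-0.0453,-0.0267,0,0,0],
  [-0.4333,-0.0547,-0.0267,0,0,0],
  [-0.5067,-0.064,-0.0267,0,0,0],
  [-0.58,-0.0733,-0.0267,0,0,0],
  [-0.6467,-0.0827,-0.02,0,0,0],
  [-0.668,-0.0853,0,0,0,0],
  [-0.668,-0.0853,0,0,0,0],
  [-0.668,-0.0853,0,0,0,0],
], jaw=85)

```text
t: 20.62
tool_pos: [506.1, -294.7, 125.0]
ee_rot: [[-0.001, 1.0, -0.001], [1.0, 0.001, 0.001], [0.001, -0.001, -1.0]]
contact_force: [0.2, -0.2, 0.1]
grip_width: 84.9
grasp_force: 0.0
```

```bash
python3 - <<'E'
from h import *
for c in ('side','wrist'):
  p=snapshot(c);P=cloud(p)
  for n in ('tin_blue','tin_yellow','tin_white'):
   for q in trace(p,n)[:2]:
    X=P[np.array(q['region'])&(p['range_z']>0)]; T=X[X[:,2]>np.percentile(X[:,2],90)-4]
    print(c,n,len(X),((T.min(0)+T.max(0))/2).round(1),np.ptp(T,0).round(),T[:,2].max().round(1))
E
```

```text
side tin_blue 560 [ 505.2 -297.    83.8] [36. 35.  6.] 86.8
side tin_yellow 499 [ 603.3 -281.9   60. ] [35. 36.  7.] 63.6
side tin_yellow 212 [570.1 204.2  64.7] [32. 33.  6.] 67.7
side tin_white 268 [569.3 145.2  64.3] [33. 32.  6.] 67.4
side tin_white 210 [ 501.8 -297.3   30.1] [51. 50. 16.] 38.1
wrist tin_blue 3095 [ 504.  -296.5   83.9] [35. 35.  6.] 86.7
wrist tin_yellow 3198 [ 602.  -282.4   59.9] [35. 35.  6.] 62.7
```

Scaled: 78.7 mm / 750 = 0.1049, 70 mm / 750 = 0.0933.

>>> move_tool([
  [0,-0.0013,0.0533,0,0,0],
  [0,-0.0013,0.0933,0,0,0],
  [0,-0.0013,0.1049,0,0,0],
  [0,-0.0013,0.1049,0,0,0],
], jaw=85)

```text
t: 21.52
tool_pos: [505.0, -295.9, 46.3]
ee_rot: [[-0.0, 1.0, -0.0], [1.0, 0.0, 0.0], [0.0, -0.0, -1.0]]
contact_force: [-0.6, -0.4, 0.3]
grip_width: 85.0
grasp_force: 0.0
```

>>> move_tool([
  [0,0,0,0,0,0],
  [0,0,0,0,0,0],
  [0,0,0,0,0,0],
  [0,0,0,0,0,0],
  [0,0,0,0,0,0],
], jaw=20, grip_n=40)

```text
t: 22.15
tool_pos: [505.5, -296.3, 47.2]
ee_rot: [[-0.0, 1.0, 0.001], [1.0, 0.0, -0.001], [-0.001, 0.001, -1.0]]
contact_force: [-1.1, 0.6, 6.2]
grip_width: 35.3
grasp_force: 39.5
```

>>> move_tool([
  [0,0,-0.0533,0,0,0],
  [0,0,-0.12,0,0,0],
  [0.06,0.0067,-0.1467,0,0,0],
  [0.1267,0.0147,-0.1533,0,0,0],
  [0.2,0.024,-0.1533,0,0,0],
  [0.2733,0.0333,-0.1533,0,0,0],
  [0.3467,0.0413,-0.1533,0,0,0],
  [0.42,0.0493,-0.1533,0,0,0],
  [0.4933,0.0573,-0.1533,0,0,0],
  [0.5667,0.0653,-0.1533,0,0,0],
  [0.64,0.0733,-0.1533,0,0,0],
  [0.7067,0.0813,-0.1533,0,0,0],
  [0.7453,0.0867,-0.14,0,0,0],
  [0.7453,0.0867,-0.1067,0,0,0],
  [0.7453,0.0867,-0.0533,0,0,0],
  [0.7453,0.0867,0,0,0,0],
  [0.7453,0.0867,0.02,0,0,0],
  [0.7453,0.0867,0.0253,0,0,0],
  [0.7453,0.0867,0.028,0,0,0],
  [0.7453,0.0867,0.028,0,0,0],
], grip_n=40)

```text
t: 24.65
tool_pos: [571.0, 263.4, 27.3]
ee_rot: [[0.0, 1.0, 0.002], [1.0, -0.0, 0.001], [0.001, 0.002, -1.0]]
contact_force: [-1.2, 0.3, 1.1]
grip_width: 35.2
grasp_force: 40.2
```

Scaled: 0.6 mm / 750 = 0.0008.

>>> move_tool([
  [0,0,0.0008,0,0,0],
  [0,0,0.0008,0,0,0],
])

```text
t: 24.9
tool_pos: [571.1, 263.5, 27.2]
ee_rot: [[0.0, 1.0, 0.002], [1.0, -0.0, 0.001], [0.001, 0.002, -1.0]]
contact_force: [-4.5, -1.2, 12.0]
grip_width: 34.7
grasp_force: 41.7
```

>>> move_tool([
  [0,0,0,0,0,0],
  [0,0,0,0,0,0],
  [0,0,0,0,0,0],
  [0,0,-0.0133,0,0,0],
  [0,0,-0.0667,0,0,0],
  [0,0,-0.1333,0,0,0],
  [-0.0667,0,-0.1867,0,0,0],
  [-0.1333,0,-0.24,0,0,0],
  [-0.2,0,-0.2667,0,0,0],
  [-0.2667,0,-0.28,0,0,0],
  [-0.3333,0,-0.28,0,0,0],
  [-0.3333,0,-0.28,0,0,0],
  [-0.3333,0,-0.28,0,0,0],
], jaw=70)

```text
t: 26.52
tool_pos: [570.0, 13.2, 235.1]
ee_rot: [[0.001, 1.0, 0.0], [1.0, -0.001, 0.0], [0.0, 0.0, -1.0]]
contact_force: [-0.1, 0.2, -0.3]
grip_width: 69.8
grasp_force: 0.0
```

```bash
python3 - <<'E'
from h import *
p=snapshot('scene');q=snapshot('side')
for c in (p,q):
  P=cloud(c)
  for n in ('tin_blue','tin_yellow','tin_white','tin_black'):
   for d in trace(c,n)[:2]:
    X=P[np.array(d['region'])&(c['range_z']>0)]; T=X[X[:,2]>np.percentile(X[:,2],90)-4]
    print(n,len(X),((T.min(0)+T.max(0))/2).round(1),np.ptp(T,0).round(),T[:,2].max().round(1))
a=cv2.resize(p['pixels'][130:240,260:400],(392,480),interpolation=2);b=cv2.resize(q['pixels'][110:200,170:310],(392,480),interpolation=2)
save({'pixels':np.hstack([a,b])},'c2')
E
```

```text
tin_blue 308 [572.8 243.9  65.1] [34. 63.  8.] 69.1
tin_yellow 352 [571.6 203.3  64.7] [35. 34.  7.] 68.3
tin_yellow 553 [ 603.4 -283.3   60.7] [36. 34.  7.] 64.0
tin_white 386 [567.9 131.   65.1] [34. 65.  8.] 68.9
tin_black 390 [571.2  87.4  65.3] [34. 34.  8.] 69.4
tin_blue 218 [570.8 250.4  64. ] [33. 56.  6.] 67.1
tin_yellow 455 [ 603.7 -283.5   60.1] [35. 33.  7.] 63.5
tin_yellow 252 [571.6 188.7  64.3] [36. 71.  6.] 67.5
tin_white 289 [568.7 125.9  64.2] [33. 70.  6.] 67.3
tin_black 287 [571.9  88.2  64.2] [38. 34.  6.] 67.2
```

View pics/c2.png

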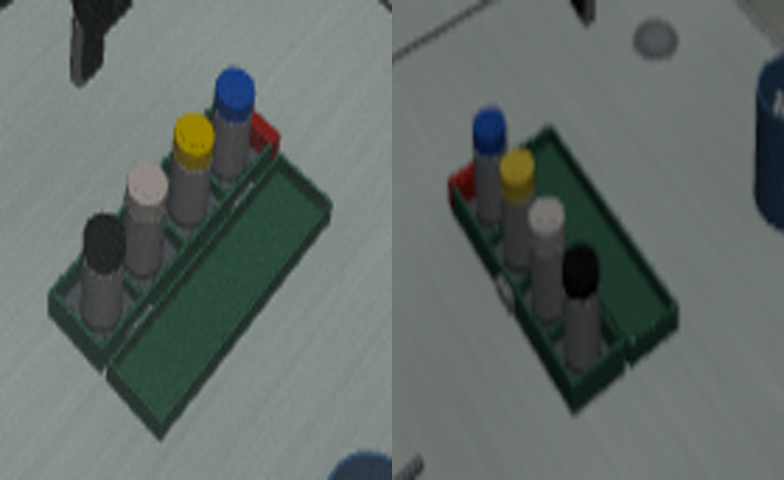

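All four tins stand upright in their pockets. Blue is beside the red end at (235,95), then yellow (193,140), white (147,190), and black (103,245) is farthest.

```bash
python3 -c "
from workcell import *
print(finish_job())"
```

```text
the job is handed in; nothing more can be done
None
```

The job is handed in: all four tins stand upright in the case in reverse order (blue beside the red end, then yellow, white and black farthest from it), finished at about 27 s of the 88 s allowed.

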